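# Unload a drilled exhaust flange from its drilling jig

## Robot

A 6-joint arm with a two-finger parallel gripper is mounted at the origin on a cart in front of the work surface, level with it; the furniture and walls round the work are solid. World frame = base frame: x ahead of the robot, y to its left, z up, the work surface at z = 0. Lengths are in m, angles in degrees, forces in N, time in s.
With the tool pointing down it reaches from about 0.35 to 0.875 m from the base axis. Payload 4.2 kg.
Tool frame: the origin (TCP) lies midway between the tips of the shut fingers; the grasp point (between the pads) lies 19 mm behind it; z points along the fingers, y is the line along which they close (so a half turn about z gives the same grasp; the last joint's range is limited). The gripper opens to 87 mm and grips with 3 to 60 N. Pads are 19 mm wide; open, the fingers measure 117 mm over their backs; the gripper's body (75 mm by 190 mm) begins 51 mm behind the grasp point.
Start: joints at [87.009, 22.042, 0.453, 0, -68.411, -14.817], TCP at [0.191, 0.595, 0.223] pointing down, gripper open.
Joint ranges: [-179.83, 179.83], [-69.29, 118.12], [-61.27, 80.66], [-181.25, 117.63], [-171.15, -9.14], [-177.46, 177.46]. Speed limits (degrees/s): [159.86, 159.86, 180, 180, 180, 180].

## Interface

Orientations are given as a 3x3 rotation matrix whose columns are the frame's x, y, z axes.
In Python, from station import r gives the robot as it stands.
- The arm moves only by the tool steer_hand, called after ">>>" as a command line: name --argument value ..., lists and objects as JSON in quotes. Schema: {"type":"object","properties":{"ticks":{"type":"array","items":{"type":"number"},"minItems":7,"maxItems":56},"only":{"type":"string"},"quiet":{"type":"boolean"},"lines":{"type":"string"}},"required":["ticks"],"additionalProperties":false}. ticks is one flat list of numbers that holds 1 to 8 rows one after another, with no inner brackets; each row has 7 numbers: the opening from 0.0 (shut) to 1.0 (fully open), then dx, dy, dz in shares of 1 m (1.0 is 1 m), then a rotation vector rx, ry, rz in parts of the range, where 1.0 means 180 degrees; each row is the pose to reach, as a shift and turn from the pose commanded when the call began, along the tool's axes at that moment; what a row does not reach only later rows make up. A row lasts 1/10 s, in which the tool goes at most 0.05 m and 8.59 degrees, less where a joint would pass 70% of its speed; a pose out of reach is approached as far as the arm can. The fingers move at their own pace and stop on an object; the grip force is fixed at half the most. Time passes only in rows, so rows that do not move let the fingers close. The tool returns the time, the measured TCP pose, the force, the opening and the grip force at its end. only (a regular expression) keeps the lines of the reply that match it, lines (a string "A,B") keeps lines A to B, and quiet returns only ok. Input that does not fit is refused with a message, and nothing moves.
- r.sense(): the state, without advancing time (a new reading comes with each control period).
- r.capture(name): name is "scene" or "top"; returns a dict with "pixels" (420x560x3 uint8, red, green, blue), "z_map" (420x560 float32, m along the optical axis (not along the pixel's ray), 0 where there is no reading), "K" (3x3 intrinsics, pixels), "world_from_camera" (4x4, takes a point from camera to world coordinates). Camera axes: x right, y up, looking along -z (the intrinsics and any distortion apply to the point x, -y, -z); pixel columns grow to the right and rows downward; lengths in m; the calibration is good to about 2 mm. A picture is of the moment at which its call begins.
- r.finish_job(): hands the job in; it is judged then, once.
The state is a dict: "time_s": time; "joints": joint angles; "joint_velocities": joint speeds; "effort": joint torques, N m; "tcp_pos": TCP position; "ee_rot": TCP orientation; "wrist_force": force on the tool from outside, world axes, zero at the start; "moment": the same for the moment, N m; "gripper_width": opening from 0.0 (shut) to 1.0 (fully open); "gripper_force": force on a finger pad.
Only numpy, scipy, OpenCV 4.12 (cv2) and the standard library are available. Lean on these libraries where they do the work, as an engineer would, in place of code of your own. Each camera call takes 0.05 s, during which the arm holds its last target. There are 200 camera calls.

## Task

Unload the blue drilling jig: swing the barrel bolt's red-knobbed handle up out of its notch and draw the bolt back as far as it goes, then lift the drill plate straight up off its two dowels, keeping it level all the way, and set it down gently, flat in the middle of the rubber mat. Then slide the drilled flange forward out of the nest, without lifting it, until it lies flat on the jig's front ledge, clear of the nest rails, and leave the tools and the oil can round about alone.

Things in the scene. Friction and masses are not known exactly. Their poses are not given: they have to be found in the camera images.
- jig: Blue fixed drilling jig, 244 (x) x 160 mm plus a 112 mm wing to -y that carries the bolt. Origin on the bench under the centre of the nest; z up, -x is the open front with the ledge. Nest floor at z 22 mm; two steel rails along x (x -55 to 55, y +-56 to +-76, top z 33) and a stop at x 40 to 56 (top z 31) surround the flange. Dowels 12 mm thick at (40, 64.5) and (-40, -64.5), tops at z 55.
- ledge (a point): Centre of the jig's front ledge, the bare flat top (z 22 mm) in front of the nest, in jig frame x -115, y 0. The ledge is free from the rails' front ends at jig x -55 to a 6 mm high lip at x -169, and 160 mm wide. Axes as the jig.
- bolt (a joint): Slide of the barrel bolt, m: 0 = shot, 0.045 = fully drawn. It moves along -y of the jig (away from the plate), friction 1.5 N. The 10 mm rod lies at jig x 0, z 49.5 mm; shot, its tip reaches 24 mm over the plate's edge, through the staple. A notch blocks it while the handle is below about 0.7 rad. It stays where it is left.
- bolt_handle (a joint): Turn of the bolt's handle about the rod, rad: 0 = down in the notch, leaning to -x of the jig and 40 degrees above level; 0.87 = upright; 1.40 = end stop. Free to slide above about 0.75. Light friction (under 1 N at the knob) and a smooth knob: it can be pushed up and over with a fingertip from the front (-x) and stays where it is left.
- bolt_knob (a point): Centre of the red ball knob (17 mm) at the end of the bolt's handle, 38 mm from the rod's axis; the stem is 6 mm thick. With the bolt shot it is at jig y -108 mm and, handle down, at jig x -29, z 74 mm; upright at x 0, z 87.5. The barrel below it is 21 mm thick, top at jig z 60, on a foot 36 mm wide.
- drill_plate: Aluminium drill plate, 110 (x) x 152 (y) x 10 mm, about 0.55 kg, its two 13.2 mm holes over the dowels, seated with its underside at jig z 33. Origin: centre of its underside; z up; at the start its axes lie along the jig's. Carries the bow handle, two brass bushes and, at its -y edge, the dark staple for the bolt (x +-12, y -68 to -57, 17.5 mm above the plate's top).
- plate_handle (a point): Centre of the grip of the plate's black bow handle: a bar of 12 x 12 mm section, 102 mm long along the plate's x (posts at x +-43), 52 mm above the plate's underside (36 mm free below the bar) above its centre of mass (to 1 mm). Axes as the plate.
- flange: Dark steel two-bolt exhaust flange, 75 (x) x 108 (y) x 9 mm, 0.25 kg, with a 51 mm bore in the middle and an 11 mm hole in each ear. It lies loose in the nest under the drill plate, 2 mm of play each way. Origin: centre of its underside, in the middle of the bore; z up; at the start its axes lie along the jig's, as it slides out to -x.
- mat: Ribbed black rubber mat fixed on the bench, 180 (x) x 200 (y) mm, top 4 mm above its origin. Origin: centre of its underside on the bench; z up.
- oil_can: Red oil can with a bent spout, 69 x 86 mm, 192 mm tall, standing on the bench. Origin at the centre of its foot. Leave alone.
- drill_bit: Twist drill, 120 mm long along its x, 10 mm thick, lying on the bench. Origin at the centre of its underside. Leave alone.
- chuck_key: Steel T-handled drill chuck key, 71 x 61 x 18 mm, lying on the bench. Origin at the centre of its underside. Leave alone.

How it is judged:
By the outcome, as a careful person would: the job done as asked, in the order asked, and still so for the second after the job is handed in, with the robot touching nothing.
It also fails if it takes over 69 s, if anything falls off the work surface, if the arm or the gripper's body presses on something with over 40 N, if the wrist force passes 120 N, or if a joint passes its speed limit or range.

## Working session

There is one attempt and no reset: what is moved stays moved. The work goes in short steps, Python scripts to look and compute and a tool call to move; the robot and the scene stay as the last step left them, time stands still between calls to the robot, and variables do not carry over. Pictures are saved under pics/ and viewed, at most 11 in all, crops included, and the job is handed in when it is done.

```bash
ls; mkdir -p pics; cat > h.py <<'E'
import numpy as np, cv2
from station import r
def cap(n):
    c=r.capture(n); return c
def save(c,f): cv2.imwrite('pics/'+f,c['pixels'][:,:,::-1])
def ray(c,u,v):
    K=c['K'];T=np.array(c['world_from_camera'])
    d=np.array([(u-K[0][2])/K[0][0],-(v-K[1][2])/K[1][1],-1.0])
    return T[:3,3],T[:3,:3]@d
def onplane(c,u,v,z):
    o,d=ray(c,u,v); return o+d*(z-o[2])/d[2]
def cloud(c):
    K=np.array(c['K']);T=np.array(c['world_from_camera']);Z=c['z_map']
    v,u=np.indices(Z.shape)
    p=np.stack([(u-K[0,2])/K[0,0]*Z,-(v-K[1,2])/K[1,1]*Z,-Z],-1)
    return p@T[:3,:3].T+T[:3,3]
E
python3 - <<'E'
from h import *
for n in('scene','top'):
    c=cap(n);save(c,n+'0.png');print(n,np.round(c['K'],1).tolist(),np.round(c['world_from_camera'],3).tolist(),c.keys())
s=r.sense();print(s['tcp_pos'],np.round(s['ee_rot'],3).tolist(),s['time_s'])
E
```

```text
pics
station.py
scene [[469.1, 0.0, 276.5], [0.0, 469.1, 201.4], [0.0, 0.0, 1.0]] [[0.874, 0.238, -0.423, 0.006], [-0.485, 0.439, -0.756, -0.882], [0.006, 0.866, 0.5, 0.713], [0.0, 0.0, 0.0, 1.0]] dict_keys(['pixels', 'z_map', 'K', 'world_from_camera'])
top [[487.3, 0.0, 282.8], [0.0, 487.3, 207.8], [0.0, 0.0, 1.0]] [[-0.019, 0.977, -0.211, 0.276], [-1.0, -0.018, 0.004, 0.064], [0.0, 0.211, 0.977, 1.307], [0.0, 0.0, 0.0, 1.0]] dict_keys(['pixels', 'z_map', 'K', 'world_from_camera'])
[0.19095212 0.5945586  0.22157164] [[0.952, -0.306, -0.0], [-0.306, -0.952, -0.002], [0.0, 0.002, -1.0]] 0.1
```

View pics/scene0.png

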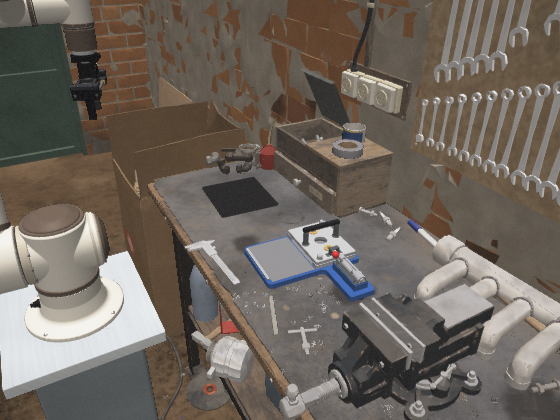

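View pics/top0.png

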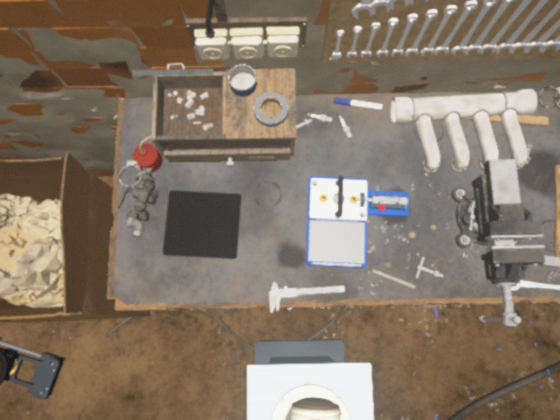

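The scene view shows the jig at about (315,260), the mat at (240,197) and the red knob at (335,255). The top view shows the plate at (338,199), ledge at (337,242), knob at (381,207), mat at (203,224), oil can at (147,157).

```bash
cat > m.py <<'E'
from h import *
t=cap('top');s=cap('scene')
P=t['pixels'];hsv=cv2.cvtColor(P,cv2.COLOR_RGB2HSV)
C=cloud(t);x,y,z=C[...,0],C[...,1],C[...,2]
def rect(m,name,zz):
    m=m.astype(np.uint8);n,l,st,_=cv2.connectedComponentsWithStats(m)
    k=1+np.argmax(st[1:,4]);v,u=np.nonzero(l==k)
    o=np.array([onplane(t,a,b,zz)[:2] for a,b in zip(u,v)],np.float32)*1000
    (c,w,a)=cv2.minAreaRect(o);print(name,len(u),np.round(c,1),np.round(w,1),round(a,2),'zmed',np.median(z[l==k]).round(4))
reg=np.zeros(z.shape,bool);reg[170:275,295:415]=1
blue=reg&(hsv[...,0]>100)&(hsv[...,0]<125)&(hsv[...,1]>130)
print('blue z',np.median(z[blue]))
body=blue.copy();body[:,371:]=0
rect(cv2.morphologyEx((reg&((blue)|(hsv[...,2]>0))&(z>0.012)).astype(np.uint8),cv2.MORPH_OPEN,np.ones((3,3))),'jig any',.022)
lm=reg.copy();lm[:218]=0;rect(lm&~blue&(P.min(2)>120)&(np.abs(z-.022)<.008),'ledge grey',.022)
pm=reg.copy();pm[225:]=0;pm[:,370:]=0
w=pm&(P.min(2)>185);rect(cv2.morphologyEx(w.astype(np.uint8),cv2.MORPH_CLOSE,np.ones((15,15))),'plate',.043)
bm=pm&(P.max(2)<60);rect(bm,'handle(top z)',.091 if 0 else .091)
mm=np.zeros(z.shape,bool);mm[180:270,155:250]=1;rect(mm&(P.max(2)<45),'mat',.004)
def red(c,reg):
    h=cv2.cvtColor(c['pixels'],cv2.COLOR_RGB2HSV);m=((h[...,0]<8)|(h[...,0]>172))&(h[...,1]>150)&(h[...,2]>90)
    k=np.zeros(m.shape,bool);k[reg]=1;v,u=np.nonzero(m&k);print('red',len(u),u.mean(),v.mean(),np.ptp(u),np.ptp(v));return u.mean(),v.mean()
a=red(t,np.s_[195:220,370:395]);b=red(s,np.s_[240:270,322:350])
(o1,d1),(o2,d2)=ray(t,*a),ray(s,*b)
q=np.linalg.lstsq(np.stack([d1,-d2],1),o2-o1,rcond=None)[0]
p1,p2=o1+q[0]*d1,o2+q[1]*d2;print('knob',p1.round(4),p2.round(4))
big=cv2.resize(P[165:275,290:420],None,fx=5,fy=5,interpolation=cv2.INTER_CUBIC);cv2.imwrite('pics/crop0.png',big[:,:,::-1])
E
python3 m.py
```

```text
blue z 0.02176700224896022
jig any 6337 [ 514.  -139.2] [269.9 246.7] 86.34 zmed 0.0258
ledge grey 2631 [458.2 -83.8] [155.4 127.4] 87.77 zmed 0.0223
plate 2638 [565.6 -90.9] [160.5 125.7] 88.94 zmed 0.0427Traceback (most recent call last):
  File "m.py", line 18, in <module>
    bm=pm&(P.max(2)<60);rect(bm,'handle(top z)',.091 if 0 else .091)
                        ~~~~^^^^^^^^^^^^^^^^^^^^^^^^^^^^^^^^^^^^^^^^
  File "m.py", line 7, in rect
    k=1+np.argmax(st[1:,4]);v,u=np.nonzero(l==k)
        ~~~~~~~~~^^^^^^^^^^
    return _wrapfunc(a, 'argmax', axis=axis, out=out, **kwds)
    return bound(*args, **kwds)
ValueError: attempt to get argmax of an empty sequence
```

```bash
python3 - <<'E'
s=open('m.py').read()
s=s.replace("bm=pm&(P.max(2)<60);rect(bm,'handle(top z)',.091 if 0 else .091)","bm=pm&(P.max(2)<110);bm[:,360:]=0;bm[:,:325]=0;rect(bm,'handle',.091)")
s=s.replace("mm&(P.max(2)<45)","mm&(P.max(2)<70)")
open('m.py','w').write(s)
E
python3 m.py
```

```text
blue z 0.02145404808830631
jig any 6336 [ 513.7 -138.4] [270.  246.6] 85.86 zmed 0.0258
ledge grey 2640 [459.4 -82.7] [154.7 129.2] 86.34 zmed 0.0222
plate 2636 [565.6 -90.9] [160.5 125.7] 88.94 zmed 0.0428
handle 113 [569.  -85.4] [ 12.3 103.6] 85.26 zmed 0.0907
mat 4481 [517.7 279.3] [194.4 174.6] 86.0 zmed 0.0038
red 22 381.5 206.72727272727272 5 4
red 36 334.9166666666667 254.11111111111111 6 6
knob [ 0.5395 -0.1955  0.0793] [ 0.5418 -0.1966  0.0801]
```

View pics/crop0.png

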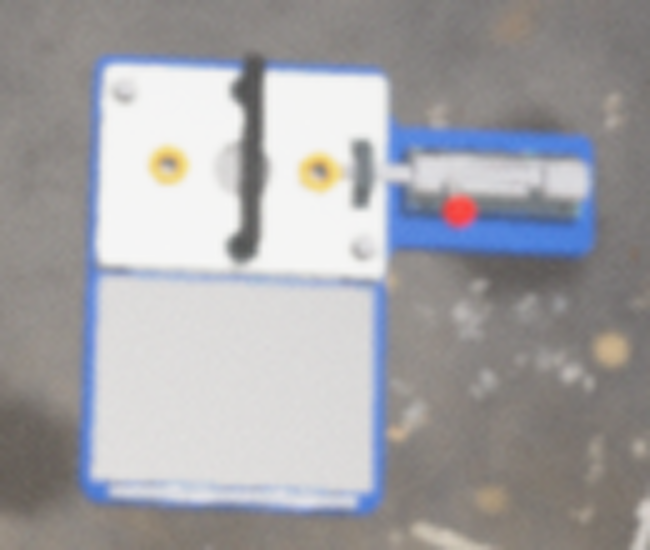

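The crop shows dowels at crop (124,92) and (363,247), bushes at (168,165) and (319,172), handle between, knob at (460,211).

```bash
python3 - <<'E'
from h import *
c=cap('top');f=lambda u,v:((u+.5)/5-.5+290,(v+.5)/5-.5+165)
d=[onplane(c,*f(124,91),.055),onplane(c,*f(363,247),.055)]
P=c['pixels'];h=cv2.cvtColor(P,cv2.COLOR_RGB2HSV);m=(h[...,0]>15)&(h[...,0]<32)&(h[...,1]>110)
m[:190]=0;m[210:]=0
def cen(a,b):
    k=m.copy();k[:,:a]=0;k[:,b:]=0;v,u=np.nonzero(k);print(len(u),u.mean(),v.mean());return onplane(c,u.mean(),v.mean(),.045)
b=[cen(315,332),cen(345,362)]
ang=lambda p:np.degrees(np.arctan2(p[1],p[0]))
e=(d[0]-d[1])
print('dowels',d,'len',np.linalg.norm(e[:2]),'mid',(d[0]+d[1])/2,'yaw',ang(e)-ang((80,129)))
e=b[0]-b[1];print('bushes',b,'mid',(b[0]+b[1])/2,'len',np.linalg.norm(e[:2]),'yaw',ang(e)-90)
C=cloud(c)
# plate edges & ledge edges, each as a line on its plane
bl=(h[...,0]>100)&(h[...,0]<125)&(h[...,1]>130)
def line(pts,z):
    q=np.array([onplane(c,u,v,z)[:2] for u,v in pts],np.float32);l=cv2.fitLine(q,cv2.DIST_HUBER,0,.001,.001).ravel();return l
k=bl.copy();k[:,:300]=0;k[:,375:]=0
L=[(np.nonzero(k[v])[0].min(),v) for v in range(180,260)];R=[(np.nonzero(k[v])[0].max(),v) for v in range(224,260)]
B=[(u,np.nonzero(k[170:275,u])[0].max()+170) for u in range(315,362)]
for n,p in(('L',L),('R',R),('Bot',B)):
    l=line(p,.02);print(n,l.round(4),ang(l[:2]).round(2))
s=cap('scene');Z=cloud(s)
for n,W in(('top',C),('scene',Z)):
    k=(W[...,2]>.082)&(W[...,2]<.11)&(np.hypot(W[...,0]-.569,W[...,1]+.085)<.075)
    q=W[k];(o,w,a)=cv2.minAreaRect((q[:,:2]*1000).astype(np.float32));print(n,len(q),o,w,a,q.mean(0),q[:,2].max())
E
```

```text
12 323.6666666666667 196.41666666666666
16 354.0625 198.25
dowels [array([ 0.61306762, -0.02622115,  0.055     ]), array([ 0.52615088, -0.14880156,  0.055     ])] len 0.15026801996997285 mid [ 0.56960925 -0.08751136  0.055     ] yaw -3.533559466303487
bushes [array([ 0.57779533, -0.05041127,  0.045     ]), array([ 0.57128171, -0.13111205,  0.045     ])] mid [ 0.57453852 -0.09076166  0.045     ] len 0.08096322062345071 yaw -4.614523811156843Traceback (most recent call last):
  File "<stdin>", line 19, in <module>
    return umr_minimum(a, axis, None, out, keepdims, initial, where)
ValueError: zero-size array to reduction operation minimum which has no identity
```

```bash
python3 - <<'E'
from h import *
ang=lambda p:np.degrees(np.arctan2(p[1],p[0]))
def rows(m,a,b,f):
    return [(f(np.nonzero(m[v])[0])+ (.5 if f is np.max else -.5),v) for v in range(a,b) if m[v].any()]
def line(c,pts,z):
    q=np.array([onplane(c,u,v,z)[:2] for u,v in pts],np.float32);return cv2.fitLine(q,cv2.DIST_HUBER,0,.001,.001).ravel()
O=np.array([.571,-.088])
c=cap('top');s=cap('scene')
for n,c in(('top',c),('scene',s)):
    h=cv2.cvtColor(c['pixels'],cv2.COLOR_RGB2HSV)
    W=cloud(c)
    bl=(h[...,0]>100)&(h[...,0]<125)&(h[...,1]>110)&(np.hypot(W[...,0]-.52,W[...,1]+.12)<.2)
    fl=lambda p:print('  ',p)
    k=bl.copy()
    if n=='top':
        k[:,375:]=0
        for nm,p in(('L',rows(k,180,258,np.min)),('R',rows(k,226,258,np.max)),('Front',[(u,v) for v,u in rows(k.T,315,362,np.max)]),('Back',[(u,v) for v,u in rows(k.T,314,362,np.min)])):
            l=line(c,p,.02);print(nm,len(p),l.round(4),(ang(l[:2])).round(2))
    for nm,lo,hi in(('handle',.082,.11),('plate',.038,.048)):
        k=(W[...,2]>lo)&(W[...,2]<hi)&(np.hypot(W[...,0]-.571,W[...,1]+.087)<(.075 if nm=='handle' else .11))
        q=W[k];(o,w,a)=cv2.minAreaRect((q[:,:2]*1000).astype(np.float32));print(n,nm,len(q),np.round(o,1),np.round(w,1),round(a,2),q.mean(0).round(4),np.median(q[:,2]).round(4))
E
```

```text
L 59 [ 0.5083 -0.8612  0.4724 -0.019 ] -59.45
R 32 [ 0.1645  0.9864  0.4486 -0.0975] 80.53Traceback (most recent call last):
  File "<stdin>", line 18, in <module>
  File "<stdin>", line 6, in line
cv2.error: OpenCV(4.12.0) /io/opencv/modules/imgproc/src/linefit.cpp:618: error: (-215:Assertion failed) npoints2 >= 0 || npoints3 >= 0 in function 'fitLine'
```

```bash
python3 - <<'E'
from h import *
for n in('top','scene'):
    c=cap(n);W=cloud(c);P=c['pixels'].astype(int)
    bl=(P[...,2]>P[...,0]+50)&(np.hypot(W[...,0]-.52,W[...,1]+.12)<.22)&(W[...,2]<.04)
    q=W[bl];print(n,'blue',len(q),'y',np.percentile(q[:,1],[0,.5,99.5,100]).round(4),'x',np.percentile(q[:,0],[0,.5,99.5,100]).round(4))
    # left long edge: points within 12 mm of max y per x-slice
    E=[]
    for x in np.arange(.41,.62,.01):
        k=q[(abs(q[:,0]-x)<.006)]
        if len(k)>2:E.append((x,k[:,1].max()))
    E=np.array(E);p=np.polyfit(E[:,0],E[:,1],1);print(' L slope deg',np.degrees(np.arctan(p[0])),'y at .57',np.polyval(p,.57))
    E=np.array([(y,q[abs(q[:,1]-y)<.006][:,0].min()) for y in np.arange(-.14,-.02,.01) if (abs(q[:,1]-y)<.006).sum()>2])
    p=np.polyfit(E[:,0],E[:,1],1);print(' F slope deg',np.degrees(np.arctan(-p[0])),'x at -.08',np.polyval(p,-.08))
    k=(W[...,2]>.082)&(W[...,2]<.11)&(np.hypot(W[...,0]-.571,W[...,1]+.087)<.075)
    q=W[k];(o,w,a)=cv2.minAreaRect((q[:,:2]*1000).astype(np.float32));print(' handle',len(q),np.round(o,1),np.round(w,1),round(a,2),q.mean(0).round(4),np.median(q[:,2]).round(4))
    k=(W[...,2]>.039)&(W[...,2]<.047)&(P.min(2)>150)&(np.hypot(W[...,0]-.571,W[...,1]+.087)<.1)
    q=W[k];(o,w,a)=cv2.minAreaRect((q[:,:2]*1000).astype(np.float32));print(' plate',len(q),np.round(o,1),np.round(w,1),round(a,2))
E
```

```text
top blue 909 y [-2.882e-01 -2.859e-01  1.000e-04  5.000e-04] x [0.3909 0.3935 0.6411 0.6424]
 L slope deg -3.545553433348818 y at .57 -0.0088961898370341
 F slope deg -21.42273084068113 x at -.08 0.5167781061957621
 handle 179 [571.8 -88.3] [12.2 98.4] 86.13 [ 0.5726 -0.0879  0.0896] 0.09
 plate 1641 [572.  -96.7] [169.4 111.3] 86.13
scene blue 1303 y [-0.2858 -0.2844  0.0097  0.0289] x [0.3918 0.3933 0.6294 0.6566]
 L slope deg -55.52542496778874 y at .57 -0.1573854014936501
 F slope deg -3.9342311556775065 x at -.08 0.39647703925460953
 handle 205 [573.4 -92. ] [ 17.3 102.2] 86.42 [ 0.5723 -0.0939  0.0894] 0.0902
 plate 904 [574.9 -91.4] [152.6 110.7] 85.63
```

```bash
cat > g.py <<'E'
import sys
from h import *
from scipy.spatial.transform import Rotation as R
O=np.array([.572,-.0895]);YAW=-3.8
def w(x,y,z):
    a=np.radians(YAW);return np.array([O[0]+np.cos(a)*x-np.sin(a)*y,O[1]+np.sin(a)*x+np.cos(a)*y,z])
def go(p,yawy,lab=''):
    "p world TCP, yawy = world angle of tool y; prints tool-frame delta"
    s=r.sense();M=np.array(s['ee_rot']);b=np.radians(yawy)
    y=np.array([np.cos(b),np.sin(b),0]);z=np.array([0,0,-1.]);T=np.stack([np.cross(y,z),y,z],1)
    print(lab,'d',(M.T@(p-s['tcp_pos'])).round(4),'rv',R.from_matrix(M.T@T).as_rotvec(degrees=True).round(2))
def loc():
    s=r.sense();a=np.radians(YAW);d=s['tcp_pos'][:2]-O
    print('jig tcp',(1000*np.array([np.cos(a)*d[0]+np.sin(a)*d[1],-np.sin(a)*d[0]+np.cos(a)*d[1],s['tcp_pos'][2]])).round(1),'t',s['time_s'],'F',np.round(s['wrist_force'],1),'j',np.round(s['joints'],0))
E
python3 -c "
from g import *
go(w(-.08,-.108,.22),176.2)
loc()"
```

```text
d [0.5205 0.6594 0.0026] rv [ 0.    0.   75.99]
jig tcp [-425.4  657.8  222.5] t 0.55 F [0.3 0.4 0.1] j [ 87.  22.   0.  -0. -68. -15.]
```

The rows are not in the units I measure in: turns go in shares of 180 degrees. I convert before sending: 32 degrees / 180 = 0.1778.

>>> steer_hand --ticks '[0,0.03,0.037,0,0,0,0.0222,0,0.06,0.075,0,0,0,0.0444,0,0.09,0.112,0,0,0,0.0667,0,0.12,0.15,0,0,0,0.0889,0,0.15,0.187,0,0,0,0.1111,0,0.18,0.225,0,0,0,0.1333,0,0.21,0.262,0,0,0,0.1556,0,0.24,0.3,0,0,0,0.1778]'

```text
time_s: 1.35
tcp_pos: [0.3281, 0.2343, 0.223]
ee_rot: [[0.644, -0.765, 0.001], [-0.765, -0.644, 0.001], [-0.0, -0.001, -1.0]]
wrist_force: [1.2, 0.0, 0.8]
gripper_width: 0.353
gripper_force: 0.0
```

```bash
python3 -c "
from g import *
go(w(-.08,-.108,.22),176.2)
loc()"
```

```text
 d [0.4271 0.1544 0.0027] rv [-7.000e-02  4.000e-02  4.388e+01]
jig tcp [-264.8  306.9  223. ] t 1.35 F [1.2 0.  0.8] j [ 59.  -0. -28.   0. -62. -19.]
```

In the tool's units: 37 degrees / 180 = 0.2056.

>>> steer_hand --ticks '[0,0.045,0.016,0,0,0,0.0278,0,0.09,0.032,0,0,0,0.05,0,0.135,0.048,0,0,0,0.0778,0,0.18,0.064,0,0,0,0.1,0,0.225,0.08,0,0,0,0.1278,0,0.27,0.097,0,0,0,0.1556,0,0.315,0.113,0,0,0,0.1778,0,0.36,0.13,0,0,0,0.2056]'

```text
time_s: 2.15
tcp_pos: [0.4614, -0.125, 0.223]
ee_rot: [[0.052, -0.999, 0.001], [-0.999, -0.052, 0.0], [0.0, -0.001, -1.0]]
wrist_force: [1.6, 1.3, 0.6]
gripper_width: 0.006
gripper_force: 0.0
```

```bash
python3 -c "
from g import *
go(w(-.08,-.108,.12),176.2)
loc()"
```

```text
 d [ 0.0681 -0.02    0.103 ] rv [-0.07  0.    6.8 ]
jig tcp [-108.   -42.7  223. ] t 2.15 F [1.6 1.3 0.6] j [  4.   8. -19.   0. -63.  -1.]
```

Move over, then down to z 0.068 in front of the knob.

In the tool's units: 6.8 degrees / 180 = 0.0378.

>>> steer_hand --ticks '[0,0.034,-0.01,0.02,0,0,0.0194,0,0.068,-0.02,0.05,0,0,0.0378,0,0.068,-0.02,0.09,0,0,0.0378,0,0.068,-0.02,0.13,0,0,0.0378,0,0.068,-0.02,0.154,0,0,0.0378,0,0.068,-0.02,0.154,0,0,0.0378]'

```text
time_s: 2.75
tcp_pos: [0.4819, -0.1895, 0.0652]
ee_rot: [[-0.064, -0.998, -0.008], [-0.998, 0.064, 0.001], [-0.001, 0.008, -1.0]]
wrist_force: [0.1, -0.7, -0.3]
gripper_width: 0.006
gripper_force: 0.0
```

```bash
python3 - <<'E'
from g import *
loc();print(r.sense()['ee_rot'].round(3).tolist())
c=cap('scene');cv2.imwrite('pics/s1.png',cv2.resize(c['pixels'][190:310,240:400],None,fx=5,fy=5)[:,:,::-1])
E
```

```text
jig tcp [ -83.3 -105.8   65.2] t 2.75 F [ 0.1 -0.7 -0.3] j [ -4.  22. -26.  -0. -43.  -0.]
[[-0.064, -0.998, -0.008], [-0.998, 0.064, 0.001], [-0.001, 0.008, -1.0]]
```

View pics/s1.png

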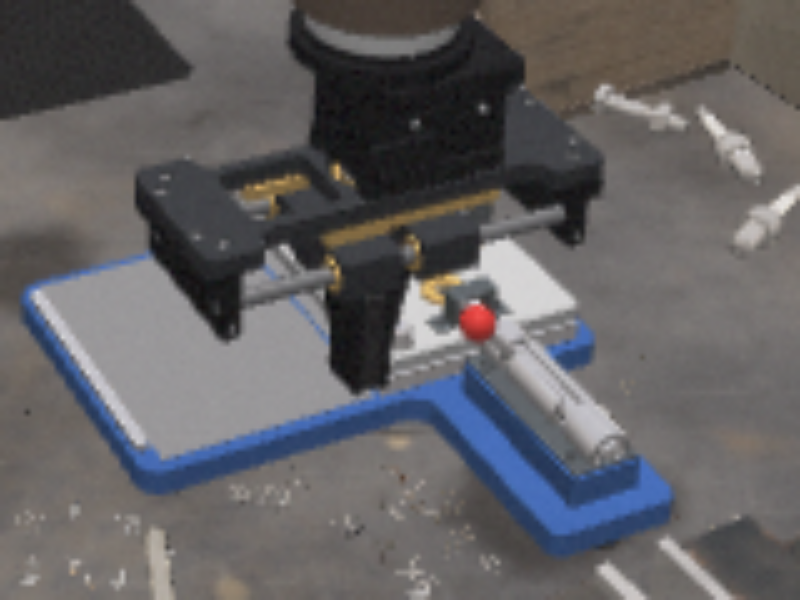

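The picture shows shut fingers at (360,350) in front of (left of) the knob at (476,322), nothing touching. Push +x now.

>>> steer_hand --ticks '[0,0,-0.012,0,0,0,0,0,0,-0.022,0,0,0,0,0,0,-0.03,0,0,0,0,0,0,-0.038,0,0,0,0,0,0,-0.046,0,0,0,0,0,0,-0.053,0,0,0,0,0,0,-0.06,0,0,0,0,0,0,-0.06,0,0,0,0]'

```text
time_s: 3.6
tcp_pos: [0.5459, -0.1935, 0.0685]
ee_rot: [[-0.063, -0.998, 0.001], [-0.998, 0.063, -0.0], [0.0, -0.001, -1.0]]
wrist_force: [-0.1, 0.2, -0.9]
gripper_width: 0.011
gripper_force: 0.0
```

```bash
python3 - <<'E'
from g import *
loc()
c=cap('scene');cv2.imwrite('pics/s2.png',cv2.resize(c['pixels'][190:310,240:400],None,fx=5,fy=5)[:,:,::-1])
E
```

```text
jig tcp [ -19.2 -105.5   68.5] t 3.6 F [-0.1  0.2 -0.9] j [ -3.  26. -17.   0. -46.  -0.]
```

View pics/s2.png

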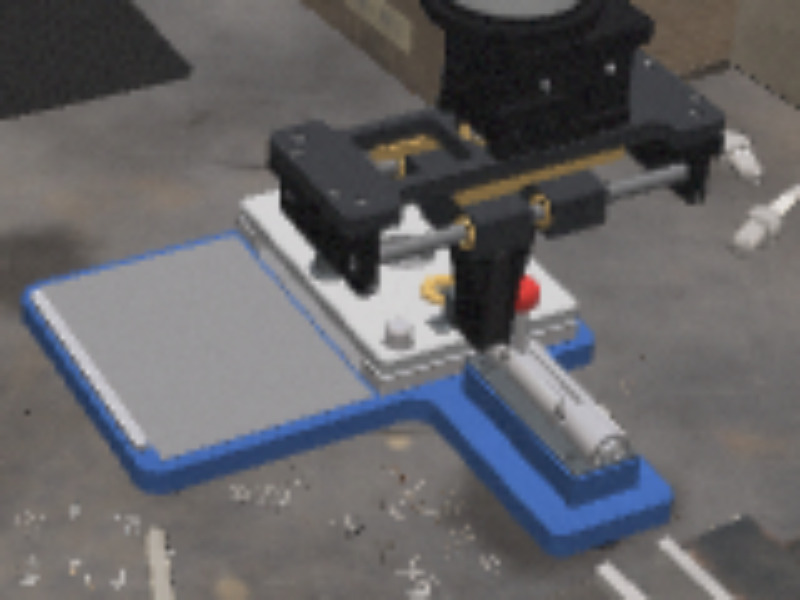

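Knob at crop (527,293) is now about upright. A little further, then go around it.

>>> steer_hand --ticks '[0,0,-0.004,0,0,0,0,0,0,-0.006,0,0,0,0,0,0,-0.006,0,0,0,0,0,0,0.02,0,0,0,0,0,0,0.03,-0.02,0,0,0,0,0,0.03,-0.05,0,0,0,0,0,0.03,-0.05,0,0,0]'

```text
time_s: 4.35
tcp_pos: [0.5173, -0.1922, 0.1228]
ee_rot: [[-0.062, -0.998, 0.009], [-0.998, 0.062, -0.002], [0.001, -0.009, -1.0]]
wrist_force: [-0.3, -0.1, 0.2]
gripper_width: 0.005
gripper_force: 0.0
```

```bash
python3 - <<'E'
from g import *
loc();t=cap('top');s=cap('scene')
def red(c,reg):
    h=cv2.cvtColor(c['pixels'],cv2.COLOR_RGB2HSV);m=((h[...,0]<8)|(h[...,0]>172))&(h[...,1]>150)&(h[...,2]>90)
    k=np.zeros(m.shape,bool);k[reg]=1;v,u=np.nonzero(m&k);print('red',len(u),u.mean(),v.mean());return u.mean(),v.mean()
b=red(s,np.s_[235:270,322:365])
p=onplane(s,*b,.086);a=np.radians(YAW);d=p[:2]-O;print('knob jig',np.cos(a)*d[0]+np.sin(a)*d[1],-np.sin(a)*d[0]+np.cos(a)*d[1])
go(w(.008,-.080,.118),176.2);go(w(.008,-.080,.076),176.2)
E
```

```text
jig tcp [ -47.8 -106.   122.8] t 4.35 F [-0.3 -0.1  0.2] j [ -3.  20. -18.   0. -51.  -0.]
red 32 345.5 247.5
knob jig 0.007677912450929531 -0.10403023010094274
 d [-0.0254 -0.0582  0.0015] rv [-0.13  0.02  0.18]
 d [-0.0253 -0.0581  0.0435] rv [-0.13  0.02  0.18]
```

>>> steer_hand --ticks '[0,-0.012,-0.025,0,0,0,0,0,-0.025,-0.056,0,0,0,0,0,-0.026,-0.056,0,0,0,0,0,-0.026,-0.056,0.03,0,0,0,0,-0.026,-0.056,0.046,0,0,0,0,-0.026,-0.056,0.046,0,0,0]'

```text
time_s: 5.05
tcp_pos: [0.5691, -0.1688, 0.0687]
ee_rot: [[-0.064, -0.998, -0.008], [-0.998, 0.064, 0.001], [-0.001, 0.008, -1.0]]
wrist_force: [0.1, -0.6, -0.7]
gripper_width: 0.007
gripper_force: 0.0
```

```bash
python3 - <<'E'
from g import *
loc()
c=cap('scene');cv2.imwrite('pics/s3.png',cv2.resize(c['pixels'][190:310,240:400],None,fx=5,fy=5)[:,:,::-1])
E
```

```text
jig tcp [  2.3 -79.3  68.7] t 5.05 F [ 0.1 -0.6 -0.7] j [ -1.  28. -15.  -0. -48.  -3.]
```

View pics/s3.png

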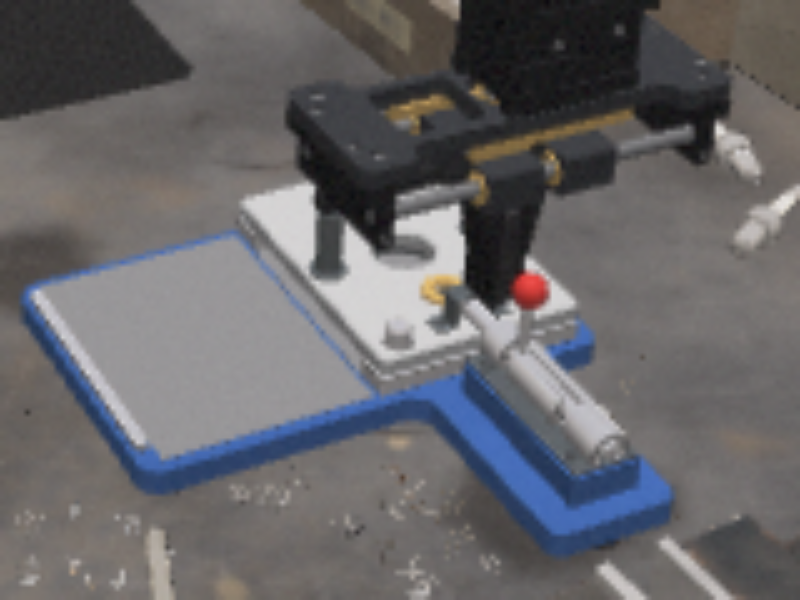

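The finger is behind the knob (530,290), on its plate side, clear of the staple (450,305). Push to -y.

>>> steer_hand --ticks '[0,0.006,-0.004,0,0,0,0,0,0.013,-0.004,0,0,0,0,0,0.02,-0.004,0,0,0,0,0,0.027,-0.004,0,0,0,0,0,0.034,-0.004,0,0,0,0,0,0.041,-0.004,0,0,0,0,0,0.048,-0.004,0,0,0,0,0,0.053,-0.004,0,0,0,0]'

```text
time_s: 5.9
tcp_pos: [0.5726, -0.223, 0.0725]
ee_rot: [[-0.063, -0.998, -0.0], [-0.998, 0.063, 0.0], [-0.0, 0.0, -1.0]]
wrist_force: [0.8, 2.2, 0.8]
gripper_width: 0.007
gripper_force: 0.8
```

```bash
python3 - <<'E'
from g import *
loc()
E
```

```text
jig tcp [   9.4 -133.2   72.5] t 5.9 F [0.8 2.2 0.8] j [ -6.  29. -12.   0. -49.   3.]
```

>>> steer_hand --ticks '[0,0.002,0,0,0,0,0,0,0.004,0,0,0,0,0,0,0.004,0,0,0,0,0,0,0.004,0,0,0,0,0]'

```text
time_s: 6.3
tcp_pos: [0.5725, -0.2242, 0.0726]
ee_rot: [[-0.063, -0.998, -0.0], [-0.998, 0.063, 0.003], [-0.003, 0.0, -1.0]]
wrist_force: [-0.3, 9.4, 2.5]
gripper_width: 0.007
gripper_force: 4.7
```

```bash
python3 - <<'E'
from g import *
loc()
c=cap('scene');cv2.imwrite('pics/s4.png',cv2.resize(c['pixels'][190:310,240:400],None,fx=5,fy=5)[:,:,::-1])
E
```

```text
jig tcp [   9.4 -134.4   72.6] t 6.3 F [-0.3  9.4  2.5] j [ -6.  29. -12.  -0. -49.   3.]
```

View pics/s4.png

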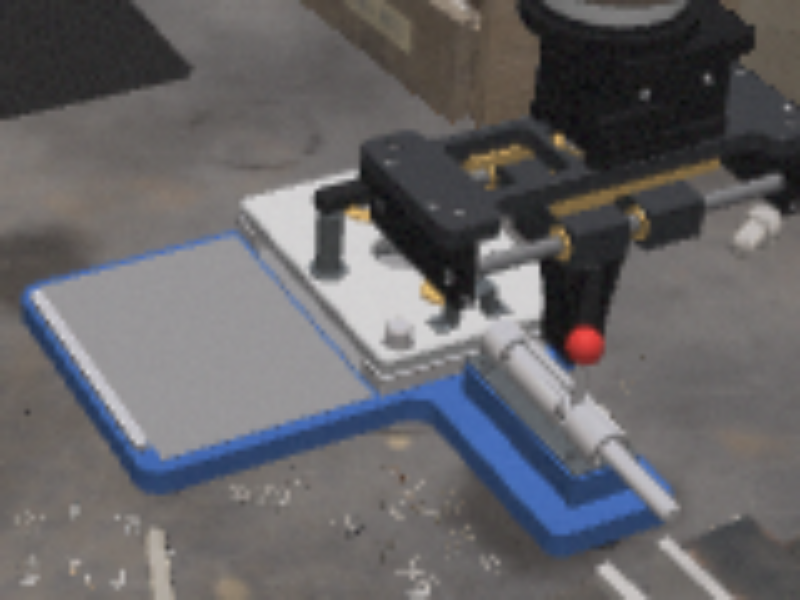

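The bolt is drawn to its stop (9 N, knob at (585,345), rod sticking out at the back). Back off, rise, turn 90° and go above the plate handle.

In the tool's units: 40 degrees / 180 = 0.2222.

>>> steer_hand --ticks '[0,-0.015,0,0,0,0,0,0,-0.025,0,-0.01,0,0,0,0.5,-0.03,0,-0.045,0,0,0,0.5,-0.035,0.003,-0.08,0,0,0.0444,0.5,-0.04,0.006,-0.09,0,0,0.0889,0.5,-0.045,0.009,-0.09,0,0,0.1333,0.5,-0.045,0.009,-0.09,0,0,0.1778,0.5,-0.045,0.009,-0.09,0,0,0.2222]'

```text
time_s: 7.15
tcp_pos: [0.5663, -0.1804, 0.1636]
ee_rot: [[-0.693, -0.721, 0.001], [-0.721, 0.693, -0.001], [-0.0, -0.001, -1.0]]
wrist_force: [-0.1, -0.3, -0.6]
gripper_width: 0.449
gripper_force: 0.0
```

```bash
python3 -c "
from g import *
go(w(0,0,.12),86.2);loc()"
```

```text
 d [-0.0695  0.0589  0.0436] rv [-6.000e-02  3.000e-02  4.991e+01]
jig tcp [  0.3 -91.1 163.6] t 7.15 F [-0.1 -0.3 -0.6] j [ -2.  22.  -9.   0. -59. -42.]
```

In the tool's units: 50 degrees / 180 = 0.2778.

>>> steer_hand --ticks '[0.5,-0.012,0.01,0,0,0,0.0444,0.5,-0.024,0.02,0,0,0,0.0889,0.5,-0.036,0.03,0.01,0,0,0.1333,0.5,-0.048,0.04,0.02,0,0,0.1778,0.5,-0.06,0.05,0.03,0,0,0.2222,0.5,-0.07,0.059,0.04,0,0,0.2667,0.5,-0.07,0.059,0.043,0,0,0.2778,0.5,-0.07,0.059,0.043,0,0,0.2778]'

```text
time_s: 7.95
tcp_pos: [0.5716, -0.0888, 0.1195]
ee_rot: [[-0.998, 0.061, -0.001], [0.061, 0.998, -0.001], [0.001, -0.001, -1.0]]
wrist_force: [-0.6, -0.4, -0.3]
gripper_width: 0.5
gripper_force: 0.0
```

```bash
python3 - <<'E'
from g import *
go(w(0,0,.066),86.2);loc()
for n in('top','scene'):
    c=cap(n);W=cloud(c)
    k=(W[...,2]>.08)&(W[...,2]<.1)&(np.hypot(W[...,0]-.572,W[...,1]+.089)<.075)
    q=W[k];print(n,len(q),cv2.minAreaRect((q[:,:2]*1000).astype(np.float32)))
E
```

```text
 d [-0.0005 -0.0006  0.0535] rv [-0.04 -0.05  0.28]
jig tcp [ -0.5   0.7 119.5] t 7.95 F [-0.6 -0.4 -0.3] j [   7.   23.  -14.    0.  -53. -101.]
top 86 ((551.2423095703125, -86.8614730834961), (11.796099662780762, 56.681861877441406), 84.34810638427734)
scene 213 ((574.7587280273438, -92.70465087890625), (16.177825927734375, 100.84891510009766), 87.91241455078125)
```

>>> steer_hand --ticks '[0.5,-0.002,0,0.02,0,0,0,0.5,-0.002,0,0.04,0,0,0,0.5,-0.002,0,0.054,0,0,0,0.5,-0.002,0,0.054,0,0,0,0.15,-0.002,0,0.054,0,0,0,0.05,-0.002,0,0.054,0,0,0,0.05,-0.002,0,0.054,0,0,0,0.05,-0.002,0,0.054,0,0,0]'

```text
time_s: 8.85
tcp_pos: [0.5743, -0.0895, 0.0663]
ee_rot: [[-0.998, 0.063, 0.001], [0.063, 0.998, 0.0], [-0.001, 0.0, -1.0]]
wrist_force: [-1.0, 0.6, 1.2]
gripper_width: 0.218
gripper_force: 0.0
```

```bash
python3 - <<'E'
from g import *
loc();print(r.sense()['gripper_width'],r.sense()['moment'])
E
```

```text
jig tcp [ 2.3  0.1 66.3] t 8.85 F [-1.   0.6  1.2] j [   7.   27.  -17.    0.  -46. -101.]
0.218116911850573 [ 0.07837661 -0.18342442 -0.01656659]
```

>>> steer_hand --ticks '[0,0,0,0,0,0,0,0,0,0,0,0,0,0,0,0,0,0,0,0,0,0,0,0,0,0,0,0]'

```text
time_s: 9.25
tcp_pos: [0.5742, -0.0895, 0.066]
ee_rot: [[-0.998, 0.063, 0.001], [0.063, 0.998, -0.0], [-0.001, -0.0, -1.0]]
wrist_force: [-0.5, 0.5, 3.1]
gripper_width: 0.13
gripper_force: 30.0
```

```bash
python3 - <<'E'
from g import *
loc();print(r.sense()['moment'])
E
```

```text
jig tcp [ 2.1  0.2 66. ] t 9.25 F [-0.5  0.5  3.1] j [   7.   27.  -17.    0.  -46. -101.]
[ 0.30115903  0.12892999 -0.08999385]
```

>>> steer_hand --ticks '[0,0,0,-0.002,0,0,0,0,0,0,-0.005,0,0,0,0,0,0,-0.009,0,0,0,0,0,0,-0.013,0,0,0,0,0,0,-0.017,0,0,0,0,0,0,-0.021,0,0,0,0,0,0,-0.025,0,0,0,0,0,0,-0.03,0,0,0]'

```text
time_s: 10.05
tcp_pos: [0.5734, -0.0896, 0.0958]
ee_rot: [[-0.998, 0.063, -0.001], [0.063, 0.998, 0.0], [0.001, -0.0, -1.0]]
wrist_force: [0.0, -0.6, -6.2]
gripper_width: 0.134
gripper_force: 30.0
```

```bash
python3 - <<'E'
from g import *
loc();print(r.sense()['moment'])
E
```

```text
jig tcp [ 1.4  0.  95.8] t 10.05 F [ 0.  -0.6 -6.2] j [   7.   25.  -15.   -0.  -50. -101.]
[ 0.01011507 -0.1223709   0.01914128]
```

>>> steer_hand --ticks '[0,0,0,-0.01,0,0,0,0,0,0,-0.025,0,0,0,0,0,0,-0.04,0,0,0,0,0,0,-0.05,0,0,0,0,0,0,-0.05,0,0,0]'

```text
time_s: 10.55
tcp_pos: [0.5751, -0.0895, 0.1478]
ee_rot: [[-0.998, 0.063, 0.004], [0.063, 0.998, 0.0], [-0.004, 0.0, -1.0]]
wrist_force: [0.6, -0.7, -5.5]
gripper_width: 0.136
gripper_force: 30.0
```

```bash
python3 - <<'E'
from g import *
loc();print(r.sense()['moment'])
c=cap('scene');cv2.imwrite('pics/s5.png',cv2.resize(c['pixels'][170:320,220:420],None,fx=4,fy=4)[:,:,::-1])
go(np.array([.518,.279,.15]),86)
E
```

```text
jig tcp [  3.1   0.2 147.8] t 10.55 F [ 0.6 -0.7 -5.5] j [   7.   21.  -12.    0.  -56. -101.]
[ 0.14987476 -0.18994345  0.02689018]
 d [ 0.0793  0.3642 -0.0035] rv [0.03 0.1  0.39]
```

View pics/s5.png

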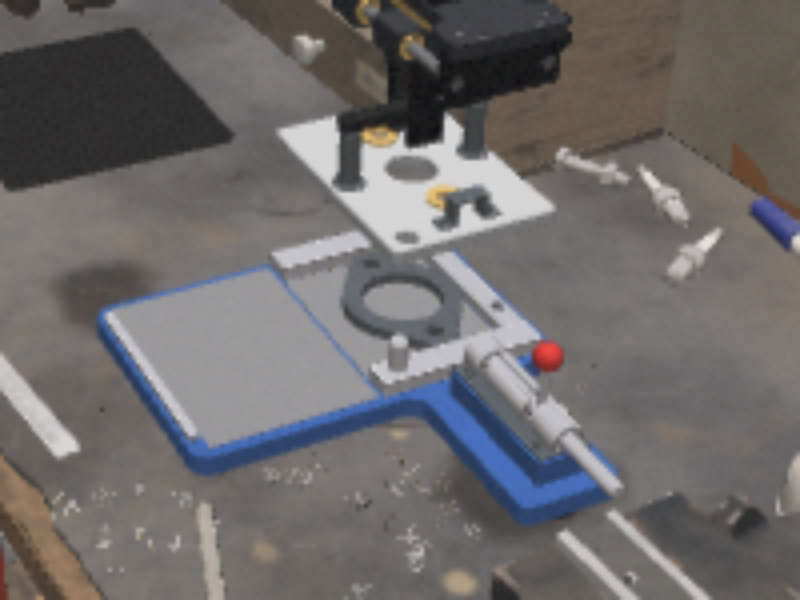

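The plate hangs level above the jig with the flange still at crop (405,300) in the nest. Check clutter near the mat before carrying.

>>> steer_hand --ticks '[0,0.006,0.028,0,0,0,0,0,0.013,0.06,0,0,0,0,0,0.022,0.1,0,0,0,0,0,0.031,0.14,0,0,0,0,0,0.039,0.18,0,0,0,0,0,0.048,0.22,0,0,0,0,0,0.057,0.26,0,0,0,0,0,0.066,0.3,0,0,0,0]'

```text
time_s: 11.4
tcp_pos: [0.5258, 0.2153, 0.1446]
ee_rot: [[-0.998, 0.063, -0.002], [0.063, 0.998, -0.001], [0.002, -0.001, -1.0]]
wrist_force: [1.2, -0.8, -5.0]
gripper_width: 0.133
gripper_force: 30.0
```

```bash
python3 - <<'E'
from g import *
loc()
for n in('top','scene'):
    c=cap(n);W=cloud(c).reshape(-1,3)
    for lo in(.06,.10,.15):
        k=(W[:,2]>lo)&(W[:,2]<.3)&(abs(W[:,0]-.56)<.16)&(W[:,1]>.34)&(W[:,1]<.5)
        q=W[k];print(n,lo,len(q),q[:,:2].min(0).round(3) if len(q) else '',q.max(0).round(3) if len(q) else '')
go(np.array([.518,.279,.06]),86)
E
```

```text
jig tcp [-66.3 301.1 144.6] t 11.4 F [ 1.2 -0.8 -5. ] j [  39.   21.  -14.   -0.  -56. -132.]
top 0.06 1083 [0.556 0.34 ] [0.72  0.493 0.193]
top 0.1 264 [0.697 0.34 ] [0.72  0.428 0.193]
top 0.15 123 [0.699 0.341] [0.72  0.411 0.193]
scene 0.06 560 [0.475 0.34 ] [0.72  0.489 0.191]
scene 0.1 154 [0.699 0.34 ] [0.72  0.409 0.191]
scene 0.15 55 [0.701 0.34 ] [0.72  0.405 0.191]
 d [0.0119 0.0596 0.0848] rv [0.08 0.03 0.69]
```

In the tool's units: 0.7 degrees / 180 = 0.0039.

>>> steer_hand --ticks '[0,0.006,0.025,0,0,0,0.0017,0,0.01,0.045,0.01,0,0,0.0033,0,0.012,0.057,0.03,0,0,0.0039,0,0.012,0.06,0.05,0,0,0.0039,0,0.012,0.06,0.07,0,0,0.0039,0,0.012,0.06,0.085,0,0,0.0039,0,0.012,0.06,0.09,0,0,0.0039,0,0.012,0.06,0.09,0,0,0.0039]'

```text
time_s: 12.3
tcp_pos: [0.5182, 0.2739, 0.0543]
ee_rot: [[-0.997, 0.075, -0.002], [0.075, 0.997, -0.002], [0.002, -0.002, -1.0]]
wrist_force: [0.5, 0.1, -5.5]
gripper_width: 0.134
gripper_force: 30.0
```

```bash
python3 - <<'E'
from g import *
loc();go(np.array([.518,.279,.037]),86)
E
```

```text
jig tcp [-77.8 359.1  54.3] t 12.3 F [ 0.5  0.1 -5.5] j [  44.   28.  -17.    0.  -45. -138.]
 d [0.0005 0.0051 0.0173] rv [-0.13 -0.12 -0.32]
```

>>> steer_hand --ticks '[0,0,0.003,0.004,0,0,0,0,0,0.005,0.008,0,0,0,0,0,0.005,0.011,0,0,0,0,0,0.005,0.013,0,0,0,0,0,0.005,0.015,0,0,0,0,0,0.005,0.016,0,0,0,0,0,0.005,0.017,0,0,0,0,0,0.005,0.017,0,0,0]'

```text
time_s: 13.1
tcp_pos: [0.5192, 0.2796, 0.0386]
ee_rot: [[-0.997, 0.075, 0.0], [0.075, 0.997, -0.0], [-0.0, -0.0, -1.0]]
wrist_force: [-0.3, 0.4, -5.3]
gripper_width: 0.131
gripper_force: 29.9
```

```bash
python3 - <<'E'
from g import *
loc()
E
```

```text
jig tcp [-77.2 364.8  38.6] t 13.1 F [-0.3  0.4 -5.3] j [  44.   30.  -17.    0.  -43. -138.]
```

Still carrying (−5.3 N); ease down until contact.

>>> steer_hand --ticks '[0,0,0,0.0005,0,0,0,0,0,0,0.001,0,0,0,0,0,0,0.0015,0,0,0,0,0,0,0.0015,0,0,0]'

```text
time_s: 13.5
tcp_pos: [0.5194, 0.2801, 0.0376]
ee_rot: [[-0.997, 0.075, 0.001], [0.075, 0.997, 0.001], [-0.001, 0.001, -1.0]]
wrist_force: [-1.1, 1.8, -1.7]
gripper_width: 0.135
gripper_force: 30.0
```

>>> steer_hand --ticks '[0,0,0,0.0005,0,0,0,0,0,0,0.001,0,0,0,0,0,0,0.001,0,0,0]'

```text
time_s: 13.8
tcp_pos: [0.5194, 0.2801, 0.0375]
ee_rot: [[-0.997, 0.074, 0.001], [0.074, 0.997, 0.001], [-0.001, 0.001, -1.0]]
wrist_force: [-4.2, 0.7, 5.7]
gripper_width: 0.137
gripper_force: 30.0
```

```bash
python3 - <<'E'
from g import *
loc();print(r.sense()['moment'])
E
```

```text
jig tcp [-77.  365.3  37.5] t 13.8 F [-4.2  0.7  5.7] j [  44.   30.  -17.    0.  -43. -138.]
[ 0.10866984  0.94752361 -0.02471542]
```

>>> steer_hand --ticks '[0.5,0,0,-0.001,0,0,0,0.5,0,0,-0.001,0,0,0,0.5,0,0,-0.001,0,0,0,0.5,0,0,-0.001,0,0,0,0.5,0,0,-0.01,0,0,0,0.5,0,0,-0.04,0,0,0,0.5,0,0,-0.08,0,0,0,0.5,0,0,-0.12,0,0,0]'

```text
time_s: 14.6
tcp_pos: [0.519, 0.2794, 0.1577]
ee_rot: [[-0.997, 0.075, -0.0], [0.075, 0.997, -0.001], [0.0, -0.001, -1.0]]
wrist_force: [0.3, -0.4, -0.7]
gripper_width: 0.499
gripper_force: 0.0
```

>>> steer_hand --ticks '[0,-0.006,-0.03,0,0,0,0,0,-0.012,-0.07,0,0,0,0,0,-0.018,-0.11,0,0,0,0,0,-0.024,-0.15,0,0,0,0]'

```text
time_s: 15.0
tcp_pos: [0.5318, 0.127, 0.157]
ee_rot: [[-0.997, 0.074, 0.001], [0.074, 0.997, 0.0], [-0.001, 0.001, -1.0]]
wrist_force: [0.3, -0.4, -0.3]
gripper_width: 0.225
gripper_force: 0.0
```

```bash
python3 - <<'E'
from g import *
loc()
t=cap('top');s=cap('scene')
for n,c in(('top',t),('scene',s)):
    W=cloud(c);P=c['pixels'].astype(int)
    k=(W[...,2]>.009)&(W[...,2]<.02)&(P.min(2)>120)&(np.hypot(W[...,0]-.518,W[...,1]-.28)<.11)
    q=W[k];print(n,len(q),cv2.minAreaRect((q[:,:2]*1000).astype(np.float32)),'z',q[:,2].mean(),'tilt',np.linalg.lstsq(np.c_[q[:,:2],np.ones(len(q))],q[:,2],rcond=None)[0])
    # flange: dark pixels over nest, plane z .031
    m=((P.max(2)<115)&(np.hypot(W[...,0]-.572,W[...,1]+.0895)<.065)&(W[...,2]>.02)&(W[...,2]<.045)).astype(np.uint8)
    cs,hi=cv2.findContours(m,cv2.RETR_CCOMP,cv2.CHAIN_APPROX_NONE)
    for cc,hh in zip(cs,hi[0]):
        if cv2.contourArea(cc)>60:
            mo=cv2.moments(cc);p=onplane(c,mo['m10']/mo['m00'],mo['m01']/mo['m00'],.031);a=np.radians(YAW);d=p[:2]-O
            print(' flange','hole' if hh[3]>=0 else 'outer',cv2.contourArea(cc),p.round(4),'jig',(np.cos(a)*d[0]+np.sin(a)*d[1]).round(4),(-np.sin(a)*d[0]+np.cos(a)*d[1]).round(4))
go(w(0,0,.10),86.2)
cv2.imwrite('pics/t6.png',cv2.resize(t['pixels'][150:280,140:420],None,fx=2.8,fy=2.8)[:,:,::-1])
E
```

```text
jig tcp [-54.5 213.3 157. ] t 15.0 F [ 0.3 -0.4 -0.3] j [  30.   18.  -16.    0.  -56. -125.]
top 635 ((513.0634155273438, 243.34202575683594), (76.57927703857422, 106.71015930175781), 85.77274322509766) z 0.013842963829853035 tilt [0.00032194 0.00215714 0.01316785]
 flange outer 79.5 [ 0.5913 -0.0901  0.031 ] jig 0.0193 0.0007
scene 643 ((520.0474853515625, 277.1182861328125), (156.47840881347656, 110.22555541992188), 85.07649993896484) z 0.01564948139757791 tilt [ 0.0029275  -0.00031569  0.0142208 ]
 flange outer 519.0 [ 0.5746 -0.0925  0.031 ] jig 0.0028 -0.0028
 flange hole 166.0 [ 0.5723 -0.0947  0.031 ] jig 0.0007 -0.0052
 d [-0.0576 -0.21    0.0569] rv [-0.03 -0.02 -0.77]
```

View pics/t6.png

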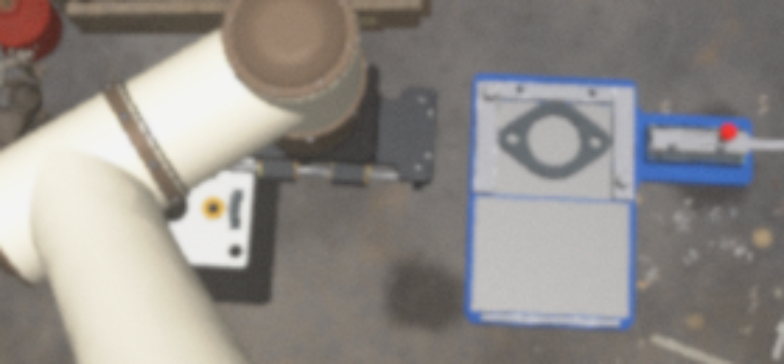

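Plate is flat on the mat (centre (520,277) mm vs mat (518,279)); flange bore at crop (555,140).

The rows are not in the units I measure in: turns go in shares of 180 degrees. I convert before sending: -0.8 degrees / 180 = -0.0044.

>>> steer_hand --ticks '[0,-0.01,-0.04,0,0,0,0,0,-0.02,-0.08,0,0,0,0,0,-0.032,-0.12,0,0,0,0,0,-0.044,-0.16,0,0,0,-0.0028,0,-0.053,-0.195,0.02,0,0,-0.0044,0,-0.058,-0.21,0.04,0,0,-0.0044,0,-0.058,-0.21,0.057,0,0,-0.0044,0,-0.058,-0.21,0.057,0,0,-0.0044]'

```text
time_s: 15.9
tcp_pos: [0.5723, -0.086, 0.0969]
ee_rot: [[-0.998, 0.063, -0.005], [0.063, 0.998, -0.0], [0.005, -0.0, -1.0]]
wrist_force: [0.1, -0.3, 0.7]
gripper_width: 0.006
gripper_force: 0.0
```

```bash
python3 - <<'E'
from g import *
c=cap('top');loc()
p=onplane(c,140+(555+.5)/2.8-.5,150+(140.5)/2.8-.5,.031);print(p);go(np.array([.574,-.0905,.0265]),86.2)
E
```

```text
jig tcp [ 1.2  4.  98.5] t 15.95 F [0.7 1.1 1. ] j [   8.   24.  -15.    0.  -50. -101.]
[ 0.5714174 -0.0896052  0.031    ]
 d [-0.001  -0.0048  0.072 ] rv [-0.03 -0.12  0.29]
```

>>> steer_hand --ticks '[0,0,0,0.02,0,0,0,0,0,0,0.04,0,0,0,0,0,0,0.055,0,0,0,0,0,0,0.057,0,0,0,0,0,0,0.057,0,0,0]'

```text
time_s: 16.45
tcp_pos: [0.5747, -0.0849, 0.0431]
ee_rot: [[-0.998, 0.06, 0.001], [0.06, 0.998, -0.0], [-0.001, -0.0, -1.0]]
wrist_force: [-0.1, -0.6, 0.3]
gripper_width: 0.008
gripper_force: 0.0
```

```bash
python3 - <<'E'
from g import *
loc();go(np.array([.573,-.090,.0265]),86.2)
E
```

```text
jig tcp [ 2.4  4.7 43.1] t 16.45 F [-0.1 -0.6  0.3] j [   8.   28.  -18.    0.  -43. -101.]
 d [ 0.0014 -0.0052  0.0166] rv [-0.01  0.08  0.37]
```

>>> steer_hand --ticks '[0,0.001,-0.005,0,0,0,0,0,0.001,-0.005,0,0,0,0,0,0.001,-0.005,0.005,0,0,0,0,0.001,-0.005,0.01,0,0,0,0,0.001,-0.005,0.014,0,0,0,0,0.001,-0.005,0.0165,0,0,0,0,0.001,-0.005,0.0165,0,0,0,0,0.001,-0.005,0.0165,0,0,0]'

```text
time_s: 17.25
tcp_pos: [0.5726, -0.0904, 0.0254]
ee_rot: [[-0.998, 0.061, -0.0], [0.061, 0.998, -0.0], [0.0, -0.0, -1.0]]
wrist_force: [-0.5, 0.7, 0.2]
gripper_width: 0.004
gripper_force: 0.0
```

```bash
python3 - <<'E'
from g import *
loc()
c=cap('scene');cv2.imwrite('pics/s7.png',cv2.resize(c['pixels'][190:310,240:400],None,fx=5,fy=5)[:,:,::-1])
E
```

```text
jig tcp [ 0.6 -0.9 25.4] t 17.25 F [-0.5  0.7  0.2] j [   7.   30.  -19.    0.  -41. -101.]
```

View pics/s7.png

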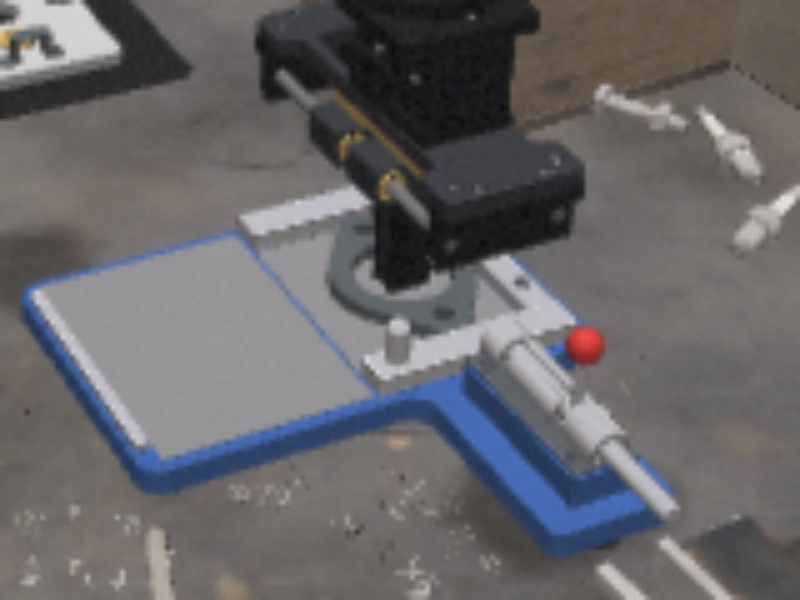

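Fingertips are inside the bore at (400,280), no contact force. Drag forward.

>>> steer_hand --ticks '[0,0.004,0,-0.001,0,0,0,0,0.008,0,-0.001,0,0,0,0,0.012,0,-0.001,0,0,0,0,0.017,0,-0.001,0,0,0,0,0.023,0,-0.001,0,0,0,0,0.03,0,-0.001,0,0,0,0,0.037,0,-0.001,0,0,0,0,0.044,0,-0.001,0,0,0]'

```text
time_s: 18.1
tcp_pos: [0.5282, -0.0877, 0.0267]
ee_rot: [[-0.998, 0.061, 0.001], [0.061, 0.998, 0.0], [-0.001, 0.0, -1.0]]
wrist_force: [1.3, -0.1, -0.1]
gripper_width: -0.0
gripper_force: 0.6
```

```bash
python3 - <<'E'
from g import *
loc()
E
```

```text
jig tcp [-43.8  -1.1  26.7] t 18.1 F [ 1.3 -0.1 -0.1] j [   8.   26.  -26.    0.  -38. -101.]
```

>>> steer_hand --ticks '[0,0.007,0,0,0,0,0,0,0.014,0,0,0,0,0,0,0.021,0,0,0,0,0,0,0.028,0,0,0,0,0,0,0.035,0,0,0,0,0,0,0.042,0,0,0,0,0,0,0.049,0,0,0,0,0,0,0.056,0,0,0,0,0]'

```text
time_s: 18.9
tcp_pos: [0.4724, -0.0842, 0.0267]
ee_rot: [[-0.998, 0.061, 0.001], [0.061, 0.998, 0.0], [-0.001, 0.0, -1.0]]
wrist_force: [2.4, -0.7, 0.8]
gripper_width: 0.011
gripper_force: 0.9
```

```bash
python3 - <<'E'
from g import *
loc();go(w(-.127,0,.026),86.2)
E
```

```text
jig tcp [-99.8  -1.4  26.7] t 18.9 F [ 2.4 -0.7  0.8] j [   9.   22.  -33.    0.  -34. -103.]
 d [0.0272 0.0015 0.0007] rv [0.   0.03 0.3 ]
```

>>> steer_hand --ticks '[0,0.007,0,0,0,0,0,0,0.013,0,0,0,0,0,0,0.018,0,0,0,0,0,0,0.022,0,0,0,0,0,0,0.025,0,0,0,0,0,0,0.026,0,0,0,0,0,0,0.026,0,0,0,0,0,0,0.02,0,0,0,0,0]'

```text
time_s: 19.7
tcp_pos: [0.4511, -0.0832, 0.0261]
ee_rot: [[-0.998, 0.062, -0.003], [0.062, 0.998, -0.0], [0.003, -0.0, -1.0]]
wrist_force: [-0.4, -0.8, -0.2]
gripper_width: 0.004
gripper_force: 0.0
```

>>> steer_hand --ticks '[0,-0.003,0,0,0,0,0,0,-0.003,0,0,0,0,0,0,-0.003,0,-0.01,0,0,0,0,-0.003,0,-0.04,0,0,0,0,-0.003,0,-0.08,0,0,0,0,-0.003,0,-0.13,0,0,0,0,-0.003,0,-0.17,0,0,0,0,-0.003,0,-0.17,0,0,0]'

```text
time_s: 20.5
tcp_pos: [0.4591, -0.0832, 0.2033]
ee_rot: [[-0.998, 0.06, 0.014], [0.06, 0.998, 0.001], [-0.014, 0.001, -1.0]]
wrist_force: [1.2, 0.2, -0.4]
gripper_width: 0.004
gripper_force: 0.0
```

```bash
python3 - <<'E'
from g import *
loc()
t=cap('top');s=cap('scene')
for n,c in(('top',t),('scene',s)):
    W=cloud(c);P=c['pixels'].astype(int)
    k=(W[...,2]>.026)&(W[...,2]<.038)&(P.max(2)<125)&(np.hypot(W[...,0]-.457,W[...,1]+.082)<.08)
    q=W[k]
    if len(q)>20:
        o=cv2.minAreaRect((q[:,:2]*1000).astype(np.float32));a=np.radians(YAW);d=np.array(o[0])/1000-O
        print(n,len(q),o,q[:,2].mean(),'jig',np.cos(a)*d[0]+np.sin(a)*d[1],-np.sin(a)*d[0]+np.cos(a)*d[1])
cv2.imwrite('pics/s8.png',cv2.resize(s['pixels'][160:310,200:400],None,fx=4,fy=4)[:,:,::-1])
E
```

```text
jig tcp [-113.    -1.2  203.3] t 20.5 F [ 1.2  0.2 -0.4] j [  10.    7.  -23.    0.  -59. -103.]
top 144 ((443.2627868652344, -79.79066467285156), (103.48243713378906, 37.63114929199219), 85.00708770751953) 0.030931540357447742 jig -0.12909765581211735 0.001156071804501533
scene 446 ((447.816650390625, -83.81622314453125), (108.25150299072266, 100.5737533569336), 84.30884552001953) 0.03174639281234206 jig -0.12428701463887444 -0.0025588340515190194
```

View pics/s8.png

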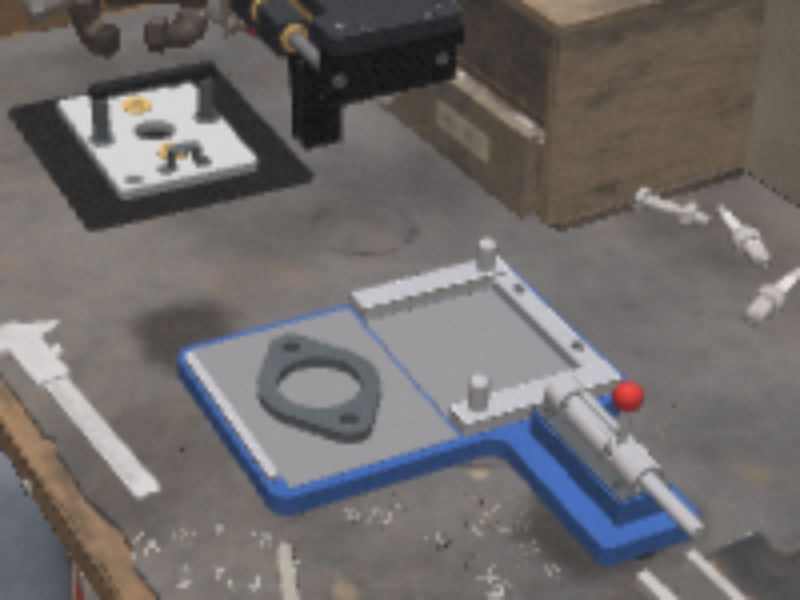

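The flange lies flat on the ledge at (320,388), clear of the rails and the lip. The plate is flat mid-mat at (158,130), and the bolt is fully drawn. Handing in.

```bash
python3 -c "
from station import r
print(r.finish_job())"
```

```text
the job is handed in; nothing more can be done
None
```

The job is done and handed in after about 20.5 s: the bolt is drawn to its stop, the drill plate lies flat mid-mat, the flange lies flat on the front ledge clear of the rails, and the tools and oil can were left alone.

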